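# Load the second roller and lift the roller carrier

## Task

Lay the steel roller that stands upright on the bench on its side in the empty cradle of the roller carrier, across both of its saddles, and let go of it. Then take the carrier by its handle, lift it with both rollers at least 10 cm clear of the bench, and finish while holding it there, level and still; do not put it down again. Leave the other things on the bench where they are.

Things in the scene. Friction and masses are not known exactly. Their poses are not given: they have to be found in the camera images.
- carrier: Loose roller carrier, 0.42 kg: aluminium plate 226 (x) by 120 (y) by 8 mm, a handle upright in the middle, two cradles along y at x = -85 mm (empty, nearer the robot) and +85 mm (filled). Origin: centre of the underside; x across the cradles, y along, z up; yaw within 0.35 rad. Roller and carrier masses vary by 20 per cent.
- carrier_grip (a point): Centre of the carrier's handle bar, on the carrier's centre, 125 mm above its underside. The bar is black rubber, 96 mm long along the carrier's y, 16 mm thick along its x and 22 mm high, and is carried by a 10 mm steel post 43 mm either side of this point.
- carrier_handle: The carrier's handle (bar and two posts), fixed to the carrier; its origin and axes are the carrier's.
- cradle_near (a point): Middle of a roller seated in the empty cradle (axis along carrier y): 52 mm above the carrier's underside, axes as the carrier's. The cradle is two grey 90-degree V saddles, 10 mm thick, 40 mm either side of this point along y; their arms reach 24 mm either side in x and up to 47 mm above the underside. Only the base plate lies between them.
- cradle_far (a point): The same point of the other, already filled cradle: carrier frame x = +85 mm, y = 0, z = 52 mm.
- roller: Conveyor roller to be loaded, standing upright on the bench: a plain steel cylinder with a thin black band at each end, 36 mm in diameter, 120 mm long, flat ends, about 0.16 kg, both ends alike. Origin: centre of the end it stands on; its z runs along its axis.
- roller_mid (a point): Middle of that roller, on its axis, 60 mm from either end.
- loaded_roller: An identical roller that already lies in the far cradle; origin at its middle, its y along its axis.
- brackets_a: Bystander: small stack of steel brackets, 66 x 45 mm, 38 mm high, loose, origin under its centre.
- brackets_b: Bystander: stack of steel brackets, 66 x 45 mm, 50 mm high, loose, origin under its centre.
- spacer: Bystander: thin short steel spacer standing upright, 24 mm in diameter, 55 mm high, loose, origin under its centre.
- wrench: Bystander: wrench lying on the bench, loose.
- drill: Bystander: cordless drill standing on its battery, about 195 mm high, loose, origin under the battery's centre.
- oiler: Bystander: white plastic bottle, 56 mm in diameter, 130 mm high, loose, origin under its centre.
- screw_bin: Bystander: open grey bin of screws, 130 x 150 mm, 50 mm high, fixed, origin under its centre.

How it is judged:
By the outcome, as a careful person would: the job done as asked, in the order asked, and still so for the second after the job is handed in, while the arm keeps its last pose, push and grip.
It also fails if it takes over 56 s, if anything falls off the work surface, if the arm or the gripper's body presses on something with over 40 N, if the wrist force passes 120 N, or if a joint passes its speed limit or range.

## Robot

A 6-joint arm with a two-finger parallel gripper is mounted at the origin on the work surface. World frame = base frame: x ahead of the robot, y to its left, z up, the work surface at z = 0. Lengths are in m, angles in rad, forces in N, time in s.
With the tool pointing down it reaches from about 0.25 to 0.725 m from the base axis. Payload 4 kg.
Tool frame: the origin (TCP) lies midway between the tips of the shut fingers; the grasp point (between the pads) lies 19 mm behind it; z points along the fingers, y is the line along which they close (so a half turn about z gives the same grasp; the last joint's range is limited). The gripper opens to 85 mm and grips with 20 to 120 N. Pads are 22 mm wide; open, the fingers measure 114 mm over their backs; the gripper's body (76 mm by 85 mm) begins 54 mm behind the grasp point. The pads swing forward as they close: fully open they stand 13 mm farther back than shut.
Start: joints at [1.222, 0.241, 0.005, 1.335, 0, 1.571], TCP at [0.171, 0.47, 0.231] pointing down, gripper open.
Joint ranges: [-2.72, 2.72], [-1.05, 1.87], [-1.09, 1.28], [-1.99, 2.15], [-1.42, 1.44], [-3.14, 3.14]. Speed limits (rad/s): [2.79, 2.79, 3.14, 3.14, 3.14, 3.14].

## Interface

Orientations are given as a unit quaternion [x, y, z, w].
In Python, from workcell import get_obs, imaging, workorder gives the robot as it stands.
- The arm moves only by the shell command python3 -m jog 'ROWS'. ROWS is a JSON list of rows, 1 to 10 of them, each of 7 numbers: a rotation vector rx, ry, rz in rad, then dx, dy, dz in m, then the finger opening in m; each row is the pose to reach, as a shift and turn from the pose commanded when the command began, along the tool's axes at that moment; what a row does not reach only later rows make up. A row lasts 1/8 s, in which the tool goes at most 0.0625 m and 0.188 rad, less where a joint would pass 70% of its speed; a pose out of reach is approached as far as the arm can. The fingers move at their own pace and stop on an object; the grip force is fixed at half the most. Time passes only in rows, so rows that do not move let the fingers close. It prints the time, the measured TCP pose, the force, the opening and the grip force at its end.
- get_obs(): the state, without advancing time (a new reading comes with each control period).
- imaging.camera(name): name is "side" or "top" or "wrist"; returns (picture, depth): 384x512x3 uint8, red, green, blue; 384x512 float32, m along the optical axis (not along the pixel's ray), 0 where there is no reading.
- imaging.calibration(name): a dict with "mtx" (3x3 intrinsics, pixels), "k1" (the pictures are not rectified: a ray, as slopes to the right and down, at radius r is drawn at 1 + k1 r^2 times it, then the intrinsics apply), "R" (3x3) and "t" (3): a world point X has camera coordinates R X + t. Camera axes: x right, y down, z forward; pixel columns grow to the right and rows downward; lengths in m; the calibration is good to about 2 mm. A picture is of the moment at which its call begins: read the wrist's pose just before it. calibration takes no time and is no camera call; for the wrist camera it gives the pose at the moment of the call.
- workorder.job_done(): hands the job in; it is judged then, once.
The state is a dict: "clock": time; "joint_pos": joint angles; "joint_vel": joint speeds; "tau": joint torques, N m; "eef_pos": TCP position; "tool_rot": TCP orientation; "ft_force": force on the tool from outside, world axes, zero at the start; "ft_torque": the same for the moment, N m; "grip_width": finger opening in m; "grasp_force": force on a finger pad.
Only numpy, scipy, OpenCV 4.12 (cv2) and the standard library are available. Lean on these libraries where they do the work, as an engineer would, in place of code of your own. Each camera call takes 0.05 s, during which the arm holds its last target. There are 200 camera calls.

## Working session

There is one attempt and no reset: what is moved stays moved. The work goes in short steps, Python scripts to look and compute and a shell command to move; the robot and the scene stay as the last step left them, time stands still between calls to the robot, and variables do not carry over. Pictures are saved under pics/ and viewed, at most 10 in all, crops included, and the job is handed in when it is done.

```bash
mkdir -p pics
cat > h.py <<'E'
import numpy as np, cv2
from workcell import get_obs, imaging, workorder
def cloud(name):
    c=imaging.calibration(name); im,d=imaging.camera(name)
    K=np.array(c["mtx"]);R=np.array(c["R"]);t=np.array(c["t"])
    v,u=np.mgrid[:384,:512]
    a=np.stack([(u-K[0,2])/K[0,0],(v-K[1,2])/K[1,1]],-1); s=a.copy()
    for _ in range(8): s=a/(1+c["k1"]*(s**2).sum(-1,keepdims=True))
    P=np.concatenate([s,np.ones((384,512,1))],-1)*d[...,None]
    W=(P-t)@R
    W[d==0]=np.nan
    return im,d,W
def save(n,im): cv2.imwrite("pics/"+n,cv2.cvtColor(im,cv2.COLOR_RGB2BGR))
E
python3 - <<'E'
from h import *
for n in("top","side"):
    im,d,W=cloud(n); save(n+"0.png",im); np.savez(n+"0.npz",im=im,W=W)
    c=imaging.calibration(n); print(n,np.round(-np.array(c["R"]).T@c["t"],3))
o=get_obs(); print({k:np.round(v,3) for k,v in o.items()})
E
```

```text
top [0.404 0.048 1.253]
side [-0.116 -0.587  0.75 ]
{'clock': np.float64(0.1), 'joint_pos': array([1.222, 0.241, 0.004, 1.335, 0.   , 1.571]), 'joint_vel': array([ 0.   , -0.003,  0.004, -0.001,  0.001,  0.   ]), 'tau': array([ 0.0000e+00, -3.7314e+01,  2.5301e+01,  1.1000e-02,  0.0000e+00,
       -0.0000e+00]), 'eef_pos': array([0.171, 0.469, 0.231]), 'tool_rot': array([ 0.174,  0.985, -0.001, -0.   ]), 'ft_force': array([-0.147, -0.174,  1.076]), 'ft_torque': array([-0.07 ,  0.045,  0.026]), 'grasp_force': np.float64(0.0), 'grip_width': np.float64(0.085)}
```

View pics/top0.png

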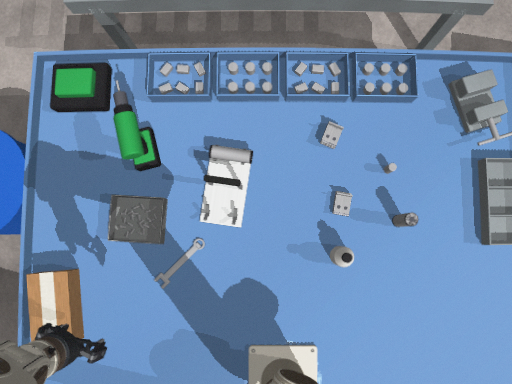

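View pics/side0.png

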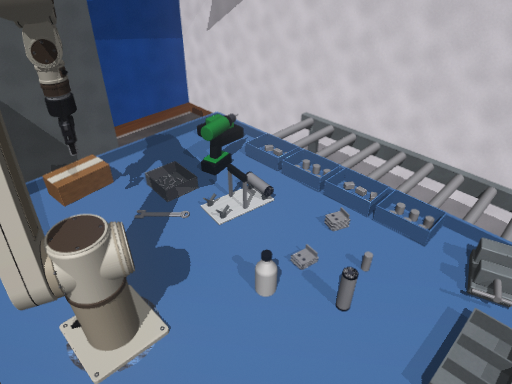

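The top view shows the roller standing at about (405,219), the spacer at (389,167), and the carrier centred near (227,188). The black bar is near (222,181), the filled cradle is at the top and the empty saddles are around (220,210). In the side view the roller is at (347,288) and the oiler at (266,275).

Run:
```python
from h import *
T=np.load("top0.npz");S=np.load("side0.npz")
P=np.concatenate([T['W'].reshape(-1,3),S['W'].reshape(-1,3)]);src=np.r_[np.zeros(196608),np.ones(196608)]
C=np.concatenate([T['im'].reshape(-1,3),S['im'].reshape(-1,3)]).astype(int)
im=T['im'];W=T['W']
print("roller top px",W[219,410],W[219,405],"bar",W[182,222],"table",W[300,400],"side roller",S['W'][273,349],S['W'][290,347])
# roller: points near
c=W[219,410,:2]
for s in(0,1):
    m=(src==s)&(np.hypot(*(P[:,:2]-c).T)<.06)&(P[:,2]>.112)&(P[:,2]<.13)
    q=P[m]; 
    if len(q): print("rolltop",s,len(q),q.mean(0),cv2.minAreaRect((q[:,:2]*1000).astype(np.float32)))
    m=(src==s)&(np.hypot(*(P[:,:2]-c).T)<.07)&(P[:,2]>.02)&(P[:,2]<.11)
    q=P[m]
    A=np.c_[2*q[:,:2],np.ones(len(q))];x=np.linalg.lstsq(A,(q[:,:2]**2).sum(1),rcond=None)[0]
    print("circle",len(q),x[:2],np.sqrt(x[2]+x[0]**2+x[1]**2))
# plate: white pixels
for s in(0,1):
    m=(src==s)&(C.min(1)>185)&(np.abs(P[:,2]-.008)<.008)&(np.hypot(*(P[:,:2]-W[182,222,:2]).T)<.2)
    q=P[m]; r=cv2.minAreaRect((q[:,:2]*1000).astype(np.float32)); print("plate",s,len(q),q[:,2].mean(),r)
    m=(src==s)&(C.max(1)<60)&(P[:,2]>.11)&(P[:,2]<.145)&(np.hypot(*(P[:,:2]-W[182,222,:2]).T)<.08)
    q=P[m]; r=cv2.minAreaRect((q[:,:2]*1000).astype(np.float32)); print("bar",s,len(q),q.mean(0),r)
    m=(src==s)&(P[:,2]>.056)&(P[:,2]<.08)&(np.hypot(*(P[:,:2]-W[155,230,:2]).T)<.08)&(C.max(1)>0)
    q=P[m]; r=cv2.minAreaRect((q[:,:2]*1000).astype(np.float32)); print("loaded",s,len(q),q.mean(0),r)
```

```text
roller top px [ 0.44347412 -0.33014257  0.12280478] [ 0.44372317 -0.31844812  0.11751168] bar [0.53941252 0.16117179 0.13595789] table [ 0.2162279  -0.33546338  0.00325321] side roller [ 0.44274507 -0.33589702  0.12065792] [ 0.4317796  -0.34567827  0.07846065]
rolltop 0 148 [ 0.44275842 -0.33379683  0.11917134] ((442.3927917480469, -334.1826477050781), (33.42766571044922, 34.335731506347656), 88.74400329589844)
circle 129 [ 0.4430928 -0.3345412] 0.017334868158385332
rolltop 1 185 [ 0.44431481 -0.33738963  0.11987767] ((446.24932861328125, -337.1877136230469), (35.382537841796875, 36.28062057495117), 47.257450103759766)
circle 391 [ 0.44718111 -0.33649039] 0.017770516915295777
plate 0 1970 0.007289954801986404 ((484.947998046875, 173.18975830078125), (122.72802734375, 272.17999267578125), 80.04739379882812)
bar 0 212 [0.54427027 0.16190951 0.13480282] ((544.7730102539062, 162.45057678222656), (92.1190414428711, 15.20271110534668), 81.79425811767578)
loaded 0 524 [0.62737204 0.14786381 0.06567826] ((628.1973266601562, 147.33908081054688), (120.29609680175781, 35.64365768432617), 81.7443618774414)
plate 1 724 0.007724916498616482 ((543.9901123046875, 160.87460327148438), (122.83329772949219, 219.1475067138672), 82.36656188964844)
bar 1 157 [0.54251943 0.15483649 0.12962429] ((545.735107421875, 159.6660614013672), (96.058349609375, 14.973955154418945), 82.7214584350586)
loaded 1 228 [0.62427214 0.13735901 0.06517433] ((628.4812622070312, 143.91897583007812), (123.12535858154297, 34.158912658691406), 84.29108428955078)
```

```bash
cat >> h.py <<'E'
from scipy.spatial.transform import Rotation as Ro
def frame(z,y):
    z=np.array(z,float);z/=np.linalg.norm(z);y=np.array(y,float);y-=z*(y@z);y/=np.linalg.norm(y)
    return np.c_[np.cross(y,z),y,z]
def step(g,Rt):
    "g: wanted grasp point; prints shift/turn from the present pose in tool axes"
    o=get_obs();Rc=Ro.from_quat(o["tool_rot"]).as_matrix()
    rv=Ro.from_matrix(Rc.T@Rt).as_rotvec(); d=Rc.T@(np.array(g)+.019*Rt[:,2]-o["eef_pos"])
    print("turn",rv.round(3),"shift",d.round(4),"rows",np.ceil(np.linalg.norm(rv)/.188),np.ceil(np.linalg.norm(d)/.0625),"q",o["joint_pos"].round(2))
def pick(b,t): # bearing, tilt below horizontal
    h=np.array([np.cos(b),np.sin(b),0]); return frame(h*np.cos(t)-np.array([0,0,np.sin(t)]),[-np.sin(b),np.cos(b),0])
E
python3 - <<'E'
from h import *
T=np.load("top0.npz");W=T['W'];im=T['im']
for n,u,v,r in(("oiler",342,257,.05),("spacer",389,167,.04),("bA",342,203,.06),("bB",331,134,.06),("drill",130,140,.16)):
    q=W.reshape(-1,3);c=W[v,u,:2];q=q[(np.hypot(*(q[:,:2]-c).T)<r)&(q[:,2]>.02)];print(n,q.min(0).round(3),q.max(0).round(3))
for b in(-37,-55,-65,-75):
    b=np.radians(b);R=pick(b,.436);g=np.array([.4447,-.3355,.062])-.13*R[:,2]
    print(np.degrees(b),"pre",g.round(3),"wrist 250 back",(g-.12*R[:,2]).round(3));step(g,R)
E
```

```text
oiler [ 0.319 -0.185  0.022] [ 0.372 -0.133  0.135]
spacer [ 0.582 -0.319  0.021] [ 0.603 -0.294  0.06 ]
bA [ 0.459 -0.195  0.02 ] [ 0.522 -0.142  0.04 ]
bB [ 0.654 -0.171  0.02 ] [ 0.73  -0.11   0.054]
drill [0.485 0.332 0.02 ] [0.799 0.483 0.199]
-37.0 pre [ 0.351 -0.265  0.117] wrist 250 back [ 0.264 -0.199  0.168]
turn [ 0.167 -1.126  0.265] shift [-0.4364 -0.6331  0.1228] rows 7.0 13.0 q [1.22 0.24 0.   1.34 0.   1.57]
-55.0 pre [ 0.377 -0.239  0.117] wrist 250 back [ 0.315 -0.15   0.168]
turn [ 0.345 -1.097  0.544] shift [-0.4502 -0.6048  0.1227] rows 7.0 13.0 q [1.22 0.24 0.   1.34 0.   1.57]
-65.0 pre [ 0.395 -0.229  0.117] wrist 250 back [ 0.349 -0.13   0.168]
turn [ 0.443 -1.073  0.699] shift [-0.4615 -0.5914  0.1227] rows 8.0 13.0 q [1.22 0.24 0.   1.34 0.   1.57]
-75.0 pre [ 0.414 -0.222  0.117] wrist 250 back [ 0.386 -0.117  0.168]
turn [ 0.541 -1.042  0.853] shift [-0.4749 -0.5801  0.1227] rows 8.0 13.0 q [1.22 0.24 0.   1.34 0.   1.57]
```

Run:
```python
from h import *
step([.40,.08,.30],pick(0.1,1.1))
```

```text
turn [-0.107 -0.463 -0.44 ] shift [-0.3564 -0.2839 -0.052 ] rows 4.0 8.0 q [1.22 0.24 0.   1.34 0.   1.57]
```

```bash
python3 -m jog '[[-0.05,-0.2,-0.2,-0.04,-0.03,-0.06,0.085],[-0.107,-0.463,-0.44,-0.356,-0.284,-0.052,0.085],[-0.107,-0.463,-0.44,-0.356,-0.284,-0.052,0.085],[-0.107,-0.463,-0.44,-0.356,-0.284,-0.052,0.085],[-0.107,-0.463,-0.44,-0.356,-0.284,-0.052,0.085],[-0.107,-0.463,-0.44,-0.356,-0.284,-0.052,0.085],[-0.107,-0.463,-0.44,-0.356,-0.284,-0.052,0.085],[-0.107,-0.463,-0.44,-0.356,-0.284,-0.052,0.085],[-0.107,-0.463,-0.44,-0.356,-0.284,-0.052,0.085]]'
python3 - <<'E'
from h import *
R=pick(-.436,.436); g=np.array([.4447,-.3355,.062])-.13*R[:,2];g[2]+=.12; step(g,R)
E
```

```text
clock: 1.23
eef_pos: [0.4089, 0.078, 0.283]
tool_rot: [-0.044, 0.971, 0.011, 0.233]
ft_force: [-1.5, 0.3, 0.1]
grip_width: 0.0847
grasp_force: 0.0
turn [ 0.387 -0.649  0.373] shift [ 0.1039 -0.3645  0.0074] rows 5.0 7.0 q [ 0.24 -0.31 -0.5   0.91 -0.06  0.13]
```

```bash
python3 -m jog '[[0.387,-0.649,0.373,0.104,-0.365,0.007,0.085],[0.387,-0.649,0.373,0.104,-0.365,0.007,0.085],[0.387,-0.649,0.373,0.104,-0.365,0.007,0.085],[0.387,-0.649,0.373,0.104,-0.365,0.007,0.085],[0.387,-0.649,0.373,0.104,-0.365,0.007,0.085],[0.387,-0.649,0.373,0.104,-0.365,0.007,0.085],[0.387,-0.649,0.373,0.104,-0.365,0.007,0.085],[0.387,-0.649,0.373,0.104,-0.365,0.007,0.085]]'
python3 - <<'E'
from h import *
R=pick(-.436,.436); g=np.array([.4447,-.3355,.062])-.13*R[:,2]; step(g,R)
im,d,W=cloud("side");save("s1.png",im)
E
```

```text
clock: 2.22
eef_pos: [0.3587, -0.3058, 0.2475]
tool_rot: [0.18, 0.832, -0.105, 0.514]
ft_force: [-0.2, 1.5, 0.4]
grip_width: 0.0846
grasp_force: 0.0
turn [ 0.019 -0.031 -0.003] shift [0.1283 0.0081 0.0535] rows 1.0 3.0 q [-1.06 -0.28 -1.09 -0.24  0.57 -0.31]
```

View pics/s1.png

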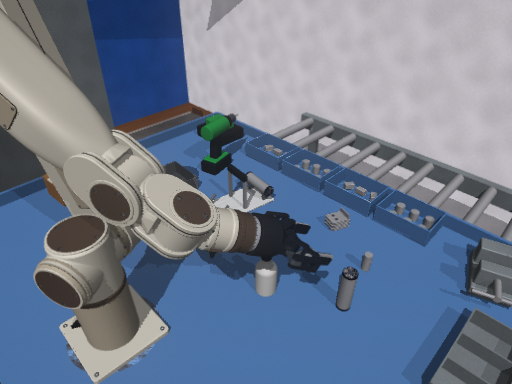

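The side view shows the gripper clear of everything, above and beyond the oiler at (266,275) and facing the roller at (347,288). q3 is at its limit because the arm is folded, so I go forward and down diagonally.

Run:
```python
from h import *
R=pick(-.436,.436); g=np.array([.4447,-.3355,.062])-.08*R[:,2]; step(g,R); step([.4447,-.3355,.062],R)
```

```text
turn [ 0.021 -0.029 -0.001] shift [0.1276 0.0057 0.1036] rows 1.0 3.0 q [-1.06 -0.29 -1.09 -0.24  0.57 -0.31]
turn [ 0.021 -0.029 -0.001] shift [0.1253 0.004  0.1835] rows 1.0 4.0 q [-1.06 -0.29 -1.09 -0.24  0.57 -0.31]
```

```bash
python3 -m jog '[[0.02,-0.03,0,0.01,0.003,0.055,0.085],[0.02,-0.03,0,0.06,0.005,0.08,0.085],[0.02,-0.03,0,0.1,0.005,0.1,0.085],[0.02,-0.03,0,0.128,0.006,0.104,0.085],[0.02,-0.03,0,0.128,0.006,0.104,0.085],[0.02,-0.03,0,0.128,0.006,0.104,0.085]]'
python3 - <<'E'
from h import *
R=pick(-.436,.436);step([.4447,-.3355,.062],R)
c=imaging.calibration("wrist");im,d,W=cloud("wrist");save("w1.png",im)
q=W[(W[...,2]>.03)&(W[...,2]<.11)&(np.hypot(W[...,0]-.445,W[...,1]+.335)<.04)]
A=np.c_[2*q[:,:2],np.ones(len(q))];x=np.linalg.lstsq(A,(q[:,:2]**2).sum(1),rcond=None)[0]
print(len(q),x[:2],np.sqrt(x[2]+x[0]**2+x[1]**2))
E
```

```text
clock: 3.02
eef_pos: [0.4319, -0.369, 0.1041]
tool_rot: [0.173, 0.836, -0.098, 0.512]
ft_force: [0.8, -0.2, -0.1]
grip_width: 0.0849
grasp_force: 0.1
turn [ 0.037 -0.039  0.004] shift [0.0377 0.0346 0.0373] rows 1.0 2.0 q [-0.97  0.44 -1.09 -0.98  0.5  -0.27]
12886 [ 0.43855609 -0.33486491] 0.011777747261143733
```

View pics/w1.png

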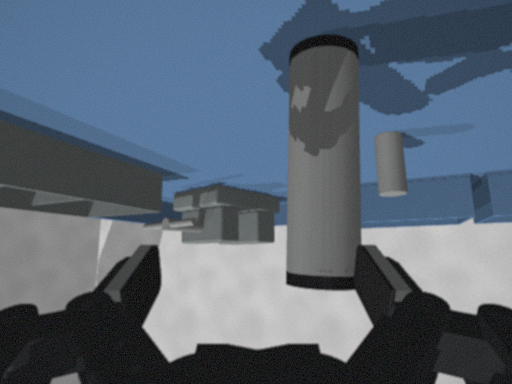

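The wrist image is upside down. The roller is at columns 288–360, right of the finger centre at 256, which agrees with a lateral offset of about +35 mm in y. q3 at its limit caused this, so I use a steeper tilt.

Run:
```python
from h import *
R=pick(-.436,.62); t=np.array([.4447,-.3355,.064]); step(t-.075*R[:,2],R)
```

```text
turn [0.035 0.146 0.007] shift [ 0.029   0.0378 -0.0378] rows 1.0 1.0 q [-0.97  0.44 -1.09 -0.98  0.5  -0.27]
```

```bash
python3 -m jog '[[0.03,0.14,0,0,0.01,-0.038,0.085],[0.035,0.146,0,0.029,0.038,-0.038,0.085],[0.035,0.146,0,0.029,0.038,-0.038,0.085],[0.035,0.146,0,0.029,0.038,-0.038,0.085]]'
python3 - <<'E'
from h import *
R=pick(-.436,.62); t=np.array([.4447,-.3355,.064]); step(t-.075*R[:,2],R); step(t,R)
E
```

```text
clock: 3.58
eef_pos: [0.4113, -0.3298, 0.1052]
tool_rot: [0.189, 0.871, -0.098, 0.442]
ft_force: [-0.7, -0.4, 0.3]
grip_width: 0.0851
grasp_force: 0.0
turn [ 0.004 -0.011  0.007] shift [ 0.0145  0.0091 -0.0052] rows 1.0 1.0 q [-0.88  0.21 -1.09 -0.62  0.36 -0.28]
turn [ 0.004 -0.011  0.007] shift [0.0137 0.0087 0.0698] rows 1.0 2.0 q [-0.88  0.21 -1.09 -0.62  0.36 -0.28]
```

```bash
python3 -m jog '[[0,-0.01,0,0.01,0.009,0.005,0.085],[0,-0.01,0,0.013,0.009,0.035,0.085],[0,-0.01,0,0.013,0.009,0.035,0.085]]'
python3 - <<'E'
from h import *
R=pick(-.436,.62); t=np.array([.4447,-.3355,.064]); step(t,R)
c,d,W=cloud("wrist")
q=W[(W[...,2]>.03)&(W[...,2]<.11)&(np.hypot(W[...,0]-.445,W[...,1]+.335)<.024)]
A=np.c_[2*q[:,:2],np.ones(len(q))];x=np.linalg.lstsq(A,(q[:,:2]**2).sum(1),rcond=None)[0]
print(len(q),x[:2],np.sqrt(x[2]+x[0]**2+x[1]**2))
E
```

```text
clock: 3.95
eef_pos: [0.4332, -0.3308, 0.0698]
tool_rot: [0.19, 0.871, -0.096, 0.443]
ft_force: [-0.5, 0.5, 0.1]
grip_width: 0.0854
grasp_force: 0.0
turn [ 0.006 -0.011  0.004] shift [-0.0028  0.0004  0.0325] rows 1.0 1.0 q [-0.83  0.37 -1.09 -0.79  0.32 -0.24]
11763 [ 0.44700625 -0.33622508] 0.01737628283383044
```

```bash
python3 -m jog '[[0,-0.01,0,-0.003,0,0.017,0.085],[0,-0.01,0,-0.003,0,0.034,0.085],[0,-0.01,0,-0.003,0,0.034,0.085]]'
python3 - <<'E'
from h import *
R=pick(-.436,.62); step([.446,-.336,.064],R)
E
```

```text
clock: 4.38
eef_pos: [0.4605, -0.3443, 0.056]
tool_rot: [0.189, 0.868, -0.099, 0.449]
ft_force: [0.0, -0.2, 0.6]
grip_width: 0.0851
grasp_force: 0.0
turn [0.004 0.005 0.006] shift [0.0032 0.0015 0.0008] rows 1.0 1.0 q [-0.8   0.46 -1.04 -0.85  0.3  -0.22]
```

```bash
python3 -m jog '[[0,0,0,0,0.001,0,0.03],[0,0,0,0,0.001,0,0.03],[0,0,0,0,0.001,0,0.03],[0,0,0,0,0.001,0,0.03],[0,0,0,0,0.001,0,0.03],[0,0,0,0,0.001,0,0.03],[0,0,0,0,0.001,0,0.03]]'
python3 - <<'E'
from h import *
b=-.14;cy=np.array([-np.sin(b),np.cos(b),0]);cx=np.array([np.cos(b),np.sin(b),0])
R0=Ro.from_quat(get_obs()["tool_rot"]).as_matrix(); print("z",R0[:,2],"u in tool",R0[2])
g=get_obs()["eef_pos"]-.019*R0[:,2]; print(g)
step([g[0],g[1],.25],R0)
E
```

```text
clock: 5.25
eef_pos: [0.4608, -0.3429, 0.0558]
tool_rot: [0.189, 0.868, -0.099, 0.449]
ft_force: [-2.7, 2.3, 5.4]
grip_width: 0.0342
grasp_force: 59.3
z [ 0.74235282 -0.34124723 -0.57659572] u in tool [-0.81702679 -0.00214395 -0.57659572]
[ 0.44666841 -0.33641032  0.06677129]
turn [0. 0. 0.] shift [-0.1497 -0.0004 -0.1056] rows 0.0 3.0 q [-0.79  0.46 -1.04 -0.86  0.29 -0.22]
```

Gripped at 59 N with width 34 mm. Next I lift while pitching down.

Run:
```python
from h import *
step([.45,-.30,.28],pick(-.436,1.2))
```

```text
turn [0.002 0.585 0.007] shift [-0.1568  0.034  -0.1361] rows 4.0 4.0 q [-0.79  0.46 -1.04 -0.86  0.29 -0.22]
```

```bash
python3 -m jog '[[0,0,0,-0.025,0,-0.018,0.03],[0,0.15,0,-0.06,0,-0.05,0.03],[0,0.35,0,-0.1,0.02,-0.09,0.03],[0,0.5,0,-0.15,0.03,-0.13,0.03],[0,0.585,0,-0.157,0.034,-0.136,0.03],[0,0.585,0,-0.157,0.034,-0.136,0.03],[0,0.585,0,-0.157,0.034,-0.136,0.03]]'
python3 - <<'E'
from h import *
b=-.14;cy=np.array([-np.sin(b),np.cos(b),0]);cx=np.array([np.cos(b),np.sin(b),0])
zt=-.577*cy-.817*np.array([0,0,1.])
Rt=frame(zt,-cx if 0 else cx)
for s in(1,-1):
    Rt=frame(zt,s*cx); print(s,Rt@[-.817,0,-.577]); step([.455,.16,.24],Rt)
E
```

```text
clock: 6.12
eef_pos: [0.4558, -0.3031, 0.2584]
tool_rot: [0.21, 0.96, -0.04, 0.179]
ft_force: [1.4, -0.7, -2.9]
grip_width: 0.0344
grasp_force: 60.8
1 [-0.04667579 -0.33121745  0.94262101]
turn [ 0.605 -0.211  1.132] shift [ 0.1899  0.4102 -0.0375] rows 7.0 8.0 q [-0.63  0.05 -0.22  0.94  0.07 -0.18]
-1 [1.39572276e-01 9.90422930e-01 5.16628461e-17]
turn [ 0.234  0.673 -1.902] shift [ 0.1899  0.4102 -0.0375] rows 11.0 8.0 q [-0.63  0.05 -0.22  0.94  0.07 -0.18]
```

```bash
python3 -m jog '[[0.117,0.337,-0.95,0.095,0.205,-0.04,0.03],[0.117,0.337,-0.95,0.095,0.205,-0.04,0.03],[0.117,0.337,-0.95,0.095,0.205,-0.04,0.03],[0.117,0.337,-0.95,0.095,0.205,-0.04,0.03],[0.117,0.337,-0.95,0.095,0.205,-0.04,0.03],[0.234,0.673,-1.9,0.19,0.41,-0.0375,0.03],[0.234,0.673,-1.9,0.19,0.41,-0.0375,0.03],[0.234,0.673,-1.9,0.19,0.41,-0.0375,0.03],[0.234,0.673,-1.9,0.19,0.41,-0.0375,0.03],[0.234,0.673,-1.9,0.19,0.41,-0.0375,0.03]]'
cat >> h.py <<'E'
b=-.14;cy=np.array([-np.sin(b),np.cos(b),0]);cx=np.array([np.cos(b),np.sin(b),0])
Rp=frame(-.577*cy-.817*np.array([0,0,1.]),-cx)
E
python3 - <<'E'
from h import *
step([.455,.16,.24],Rp)
E
```

```text
clock: 7.38
eef_pos: [0.4547, 0.1507, 0.221]
tool_rot: [-0.577, 0.768, -0.195, -0.201]
ft_force: [-0.4, -1.3, -2.3]
grip_width: 0.0344
grasp_force: 61.0
turn [ 0.012  0.047 -0.14 ] shift [ 0.0034  0.0005 -0.002 ] rows 1.0 1.0 q [ 0.58  0.5   0.21  1.68 -0.41 -0.63]
```

Run:
```python
from h import *
o=get_obs();R0=Ro.from_quat(o["tool_rot"]).as_matrix();g=o["eef_pos"]-.019*R0[:,2]
print("grasp",g,"u",R0@[-.817,0,-.577])
for n in("side","top","wrist"):
    im,d,W=cloud(n)
    if n!="top":save(n+"2.png",im)
    D=W-g; L=np.stack([D@cx,D@cy,D[...,2]],-1)
    m=(abs(L[...,0])<.024)&(abs(L[...,1])<.085)&(abs(L[...,2])<.03)&(im.max(-1)>75)&(im.max(-1).astype(int)-im.min(-1)<40)
    q=L[m];print(n,len(q)); 
    for lo in np.arange(-.08,.08,.02):
        s=q[(q[:,1]>lo)&(q[:,1]<lo+.02)]
        if len(s)>5: print(round(lo,2),len(s),s.mean(0).round(4),"zmin/max",s[:,2].min().round(4),s[:,2].max().round(4),"x",s[:,0].min().round(4),s[:,0].max().round(4),"y",s[:,1].min().round(4),s[:,1].max().round(4))
```

```text
grasp [0.45627959 0.16081959 0.23703786] u [0.25587013 0.96558119 0.0510044 ]
side 311
-0.08 51 [-0.0088 -0.0661 -0.003 ] zmin/max -0.0193 0.0151 x -0.023 0.0062 y -0.0706 -0.0605
-0.06 54 [-0.0118 -0.049   0.009 ] zmin/max -0.0074 0.0155 x -0.0233 0.0076 y -0.0593 -0.0407
-0.04 53 [-0.0104 -0.0303  0.0104] zmin/max -0.0028 0.0164 x -0.0223 0.0092 y -0.0399 -0.0201
-0.02 85 [-0.0031 -0.0098  0.0101] zmin/max -0.0115 0.0228 x -0.0239 0.0229 y -0.0199 -0.0001
0.0 42 [-0.005   0.0083  0.0159] zmin/max 0.0051 0.0202 x -0.0232 0.0109 y 0.0003 0.0196
0.02 21 [0.0022 0.0296 0.0172] zmin/max 0.0138 0.0199 x -0.007 0.0134 y 0.021 0.0398
top 588
-0.08 15 [-0.0084 -0.0624  0.0095] zmin/max -0.0024 0.0142 x -0.0237 0.0068 y -0.0662 -0.0602
-0.06 123 [-0.0077 -0.0499  0.0102] zmin/max -0.0029 0.0175 x -0.0239 0.0092 y -0.06 -0.0401
-0.04 130 [-0.0066 -0.0299  0.01  ] zmin/max -0.0028 0.0163 x -0.0239 0.0115 y -0.0399 -0.0202
-0.02 163 [-0.0016 -0.0101  0.0105] zmin/max -0.01 0.0216 x -0.0238 0.0217 y -0.02 -0.0001
0.0 125 [-0.0031  0.0092  0.0133] zmin/max 0.0021 0.0276 x -0.0237 0.0172 y 0.0 0.0197
0.02 32 [-0.004   0.0234  0.0144] zmin/max 0.0097 0.02 x -0.0152 0.0083 y 0.0204 0.0268
wrist 18399
-0.08 299 [-0.0035 -0.0621  0.0104] zmin/max -0.0002 0.0151 x -0.0228 0.0094 y -0.0691 -0.06
-0.06 3159 [-0.0069 -0.0497  0.0107] zmin/max 0.0002 0.0154 x -0.024 0.0119 y -0.06 -0.04
-0.04 3672 [-0.0042 -0.0297  0.0116] zmin/max -0.0059 0.0166 x -0.0225 0.0223 y -0.04 -0.02
-0.02 5085 [-0.0007 -0.0096  0.0122] zmin/max -0.0088 0.028 x -0.024 0.0227 y -0.02 -0.0
0.0 4869 [0.0011 0.01   0.0145] zmin/max -0.0014 0.0289 x -0.024 0.0219 y 0.0 0.02
0.02 1315 [0.0016 0.0227 0.0149] zmin/max 0.0039 0.0193 x -0.017 0.0208 y 0.02 0.0276
```

View pics/side2.png

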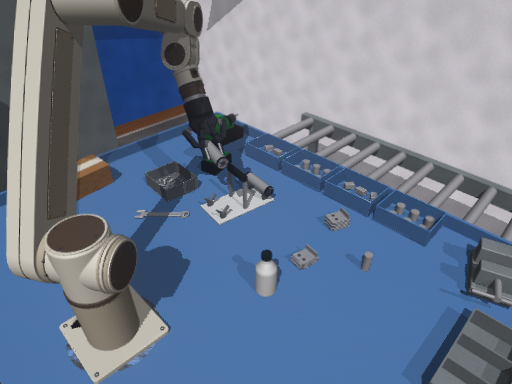

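View pics/wrist2.png

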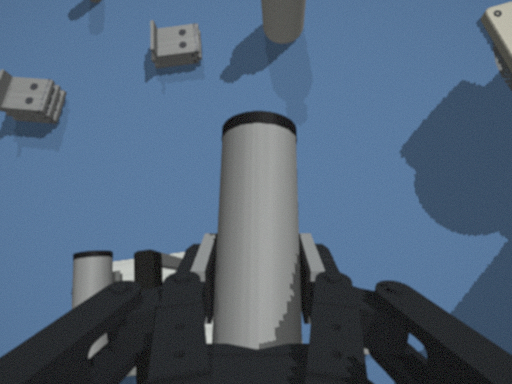

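The side view shows the roller held horizontal near (215,155), above the carrier at (237,200). The wrist view shows it centred between the pads, with the free end's band at (260,120). Grip is good, so next I align and descend.

Run:
```python
from h import *
step([.4615,.179,.14],Rp)
```

```text
turn [ 0.014  0.049 -0.15 ] shift [-0.0688  0.0071  0.0712] rows 1.0 2.0 q [ 0.57  0.49  0.2   1.68 -0.41 -0.62]
```

```bash
python3 -m jog '[[0.014,0.049,-0.15,0,0.007,0,0.03],[0.014,0.049,-0.15,-0.035,0.007,0.035,0.03],[0.014,0.049,-0.15,-0.069,0.007,0.071,0.03],[0.014,0.049,-0.15,-0.069,0.007,0.071,0.03],[0.014,0.049,-0.15,-0.069,0.007,0.071,0.03]]'
python3 - <<'E'
from h import *
step([.4615,.179,.085],Rp)
o=get_obs();R0=Ro.from_quat(o["tool_rot"]).as_matrix();g=o["eef_pos"]-.019*R0[:,2]
print("grasp",g,"u",R0@[-.817,0,-.577])
im,d,W=cloud("wrist");save("w3.png",im)
# saddle points: z 20..48mm, relative to believed carrier
D=W-np.array([.5447,.160,0]);L=np.stack([D@cx,D@cy,W[...,2]],-1)
m=(L[...,2]>.012)&(L[...,2]<.05)&(L[...,0]<-.05)&(L[...,0]>-.125)&(abs(L[...,1])<.055)
q=L[m]
for s in(-1,1):
    k=q[q[:,1]*s>.03];print(s,len(k)); 
    if len(k): print(k.min(0).round(4),k.max(0).round(4))
E
```

```text
clock: 8.15
eef_pos: [0.4612, 0.1669, 0.1282]
tool_rot: [-0.624, 0.72, -0.199, -0.227]
ft_force: [0.4, 0.2, -1.0]
grip_width: 0.0344
grasp_force: 61.0
turn [-0.002  0.002 -0.003] shift [-0.0346  0.0016  0.0474] rows 1.0 1.0 q [ 0.61  0.62  0.13  1.53 -0.44 -0.72]
grasp [0.46267494 0.17777695 0.14373154] u [0.14117472 0.9901942  0.00177507]
-1 0
1 0
```

View pics/w3.png

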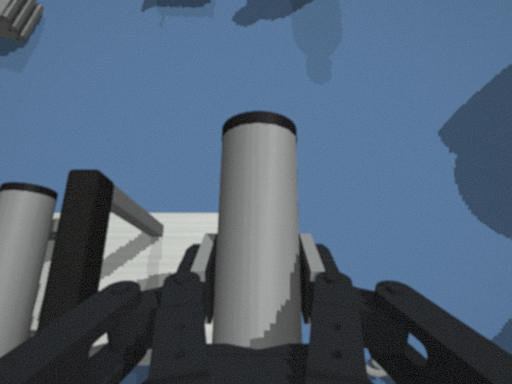

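The wrist view shows the roller (220–300, 115) held roughly parallel to the bar at (90,180) and the loaded roller at (30,190). I check the offset between the two rollers numerically.

Run:
```python
from h import *
im,d,W=cloud("wrist");D=W-np.array([.5447,.160,0]);L=np.stack([D@cx,D@cy,W[...,2]],-1)
def cyl(m,n):
    q=L[m]
    for lo in np.arange(-.07,.05,.02):
        s=q[(q[:,1]>lo)&(q[:,1]<=lo+.02)]
        if len(s)<40: continue
        A=np.c_[2*s[:,[0,2]],np.ones(len(s))];x=np.linalg.lstsq(A,(s[:,[0,2]]**2).sum(1),rcond=None)[0]
        print(n,round(lo+.01,2),len(s),"x,z",x[:2].round(4),"r",np.sqrt(x[2]+x[0]**2+x[1]**2).round(4))
    print("y min",q[:,1].min())
cyl((abs(L[...,0]-.085)<.022)&(L[...,2]>.052)&(L[...,2]<.075)&(abs(L[...,1])<.07),"loaded")
cyl((abs(L[...,0]+.083)<.019)&(L[...,2]>.142)&(L[...,2]<.165)&(L[...,1]<-.005)&(L[...,1]>-.08),"held")
m=(abs(L[...,0])<.02)&(L[...,2]>.115)&(L[...,2]<.14)&(abs(L[...,1])<.06);q=L[m]
for lo in(-.05,-.03,-.01,.01,.03):
    s=q[(q[:,1]>lo)&(q[:,1]<lo+.02)&(q[:,2]>.132)]
    if len(s)>10: print("bar",lo,s[:,0].min().round(4),s[:,0].max().round(4),s[:,2].mean().round(4))
```

```text
loaded -0.06 848 x,z [0.0874 0.0522] r 0.017
loaded -0.04 1395 x,z [0.0869 0.0528] r 0.0162
loaded -0.02 1276 x,z [0.0855 0.0543] r 0.0143
loaded 0.0 1157 x,z [0.0835 0.0553] r 0.0123
loaded 0.02 990 x,z [0.0802 0.0568] r 0.009
loaded 0.04 689 x,z [0.0767 0.0577] r 0.0058
y min -0.061854398900020015
held -0.06 1437 x,z [-0.0835  0.1432] r 0.0176
held -0.04 3187 x,z [-0.0833  0.1432] r 0.0174
held -0.02 3677 x,z [-0.0831  0.1433] r 0.0174
held 0.0 1034 x,z [-0.0829  0.143 ] r 0.0177
y min -0.0602802529562036
bar -0.05 -0.0058 0.0108 0.135
bar -0.03 -0.0056 0.011 0.135
bar -0.01 -0.0054 0.0113 0.1351
bar 0.01 -0.0058 0.0109 0.1352
```

Run:
```python
from h import *
step([.4633,.1761,.0545],Rp)
```

```text
turn [-0.004  0.004 -0.004] shift [-0.0495  0.0001  0.0749] rows 1.0 2.0 q [ 0.61  0.62  0.14  1.53 -0.44 -0.72]
```

```bash
python3 -m jog '[[-0.004,0.004,-0.004,-0.02,0,0.03,0.03],[-0.004,0.004,-0.004,-0.035,0,0.05,0.03],[-0.004,0.004,-0.004,-0.043,0,0.065,0.03],[-0.004,0.004,-0.004,-0.047,0,0.071,0.03],[-0.004,0.004,-0.004,-0.049,0,0.075,0.03],[-0.004,0.004,-0.004,-0.0495,0,0.075,0.03]]'
python3 - <<'E'
from h import *
step([.4633,.1761,.0525],Rp)
E
```

```text
clock: 9.0
eef_pos: [0.4617, 0.1648, 0.0377]
tool_rot: [-0.626, 0.718, -0.199, -0.23]
ft_force: [2.3, -3.1, 1.9]
grip_width: 0.0347
grasp_force: 61.3
turn [-0.    -0.003  0.002] shift [-0.0008  0.      0.0003] rows 1.0 1.0 q [ 0.61  0.72  0.05  1.35 -0.44 -0.72]
```

```bash
python3 -m jog '[[0,0,0,-0.0009,0,0.0012,0.03],[0,0,0,-0.0009,0,0.0012,0.03]]'
python3 - <<'E'
from h import *
im,d,W=cloud("wrist")
D=W-np.array([.5447,.160,0]);L=np.stack([D@cx,D@cy,W[...,2]],-1)
for n,m in(("loaded",(abs(L[...,0]-.087)<.022)&(L[...,2]>.052)&(L[...,2]<.08)&(abs(L[...,1])<.08)),("held",(abs(L[...,0]+.083)<.019)&(L[...,2]>.052)&(L[...,2]<.08)&(L[...,1]<-.02)&(L[...,1]>-.08))):
    q=L[m]; print(n,len(q),"ztop",np.percentile(q[:,2],98).round(4),[np.percentile(q[(q[:,1]>l)&(q[:,1]<l+.01),2],98).round(4) for l in(-.06,-.05,-.04,-.03) if ((q[:,1]>l)&(q[:,1]<l+.01)).any()],"ymin",q[:,1].min().round(4))
E
```

```text
clock: 9.25
eef_pos: [0.4621, 0.1649, 0.0373]
tool_rot: [-0.626, 0.718, -0.2, -0.229]
ft_force: [2.9, -1.4, 7.4]
grip_width: 0.0347
grasp_force: 61.9Traceback (most recent call last):
  File "<stdin>", line 5, in <module>
    return _quantile_unchecked(
        a, q, axis, out, overwrite_input, method, keepdims, weights)
    return _ureduce(a,
                    func=_quantile_ureduce_func,
    ...<5 lines>...
                    overwrite_input=overwrite_input,
                    method=method)
    r = func(a, **kwargs)
    result = _quantile(arr,
                       quantiles=q,
    ...<2 lines>...
                       out=out,
                       weights=wgt)
    slices_having_nans = np.isnan(arr[-1, ...])
                                  ~~~^^^^^^^^^
IndexError: index -1 is out of bounds for axis 0 with size 0
```

Contact is 7.4 N up, with the grasp at z ≈ 0.0528 against the expected 0.052, so the roller is seated. Release.

```bash
python3 -m jog '[[0,0,0,0,0,0,0.04],[0,0,0,0,0,0,0.06],[0,0,0,0,0,0,0.06],[0,0,0,0,0,0,0.06],[0,0,0,0,0,-0.015,0.06],[0,0,0,0,0,-0.045,0.06],[0,0,0,0,0,-0.09,0.06],[0,0,0,0,0,-0.14,0.06],[0,0,0,0,0,-0.14,0.06]]'
python3 - <<'E'
from h import *
for n in("wrist","top","side"):
    im,d,W=cloud(n)
    if n=="wrist":save("w4.png",im)
    D=W-np.array([.5447,.160,0]);L=np.stack([D@cx,D@cy,W[...,2]],-1)
    for k,x0 in(("loaded",.087),("near",-.083)):
        q=L[(abs(L[...,0]-x0)<.03)&(L[...,2]>.058)&(L[...,2]<.08)&(abs(L[...,1])<.09)]
        if len(q)>20: print(n,k,len(q),q.mean(0).round(4),"ztop",np.percentile(q[:,2],97).round(4),"y",q[:,1].min().round(4),q[:,1].max().round(4))
    q=L[(abs(L[...,0])<.02)&(L[...,2]>.130)&(L[...,2]<.14)&(abs(L[...,1])<.06)&(im.max(-1)<80)]
    if len(q)>20: r=cv2.minAreaRect((q[:,:2]*1000).astype(np.float32));print("bar",len(q),r,q[:,2].max())
E
```

```text
clock: 10.42
eef_pos: [0.4737, 0.2483, 0.1518]
tool_rot: [-0.627, 0.719, -0.199, -0.227]
ft_force: [-0.6, -0.1, -1.2]
grip_width: 0.0602
grasp_force: 0.0
wrist loaded 5736 [0.0828 0.0035 0.066 ] ztop 0.0697 y -0.0626 0.0586
wrist near 5712 [-0.0821  0.0033  0.0663] ztop 0.0699 y -0.0621 0.0586
bar 3953 ((2.161311626434326, 4.484775543212891), (94.77401733398438, 16.088165283203125), 89.43049621582031) 0.13731439864828493
top loaded 504 [ 0.0839 -0.      0.0662] ztop 0.0721 y -0.0611 0.0603
top near 524 [-0.085  -0.0015  0.0661] ztop 0.0719 y -0.0611 0.0598
bar 209 ((0.07238054275512695, 2.7979278564453125), (93.35066223144531, 15.849422454833984), 89.87413024902344) 0.13980656128826469
side loaded 208 [ 0.0828 -0.0107  0.0659] ztop 0.0709 y -0.0666 0.0563
side near 255 [-0.0866 -0.0098  0.066 ] ztop 0.0709 y -0.0669 0.0563
bar 95 ((1.8663358688354492, 0.7876472473144531), (17.12799072265625, 95.79679107666016), 0.6575465798377991) 0.13829878514514973
```

View pics/w4.png

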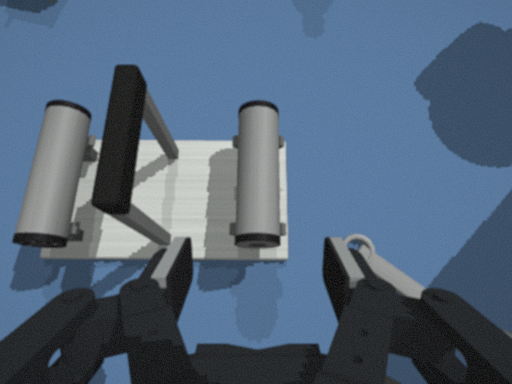

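The view shows the roller seated across both saddles (237–280, 100–245) and parallel to the loaded one (20–90). Tops and ends of both match within 1 mm. Now the handle.

Run:
```python
from h import *
Rd=frame([0,0,-1],-cx); step([.546,.159,.215],Rd)
```

```text
turn [ 0.004 -0.619  0.003] shift [ 0.0888 -0.0853  0.004 ] rows 4.0 2.0 q [ 0.7   0.72  0.38  1.71 -0.39 -0.63]
```

```bash
python3 -m jog '[[0,-0.1,0,0.02,0,-0.04,0.085],[0,-0.3,0,0.06,-0.03,-0.02,0.085],[0.004,-0.619,0.003,0.089,-0.085,0.004,0.085],[0.004,-0.619,0.003,0.089,-0.085,0.004,0.085],[0.004,-0.619,0.003,0.089,-0.085,0.004,0.085],[0.004,-0.619,0.003,0.089,-0.085,0.004,0.085]]'
python3 - <<'E'
from h import *
im,d,W=cloud("wrist");D=W-np.array([.546,.159,0]);L=np.stack([D@cx,D@cy,W[...,2]],-1)
q=L[(abs(L[...,0])<.02)&(L[...,2]>.128)&(L[...,2]<.14)&(abs(L[...,1])<.06)]
if len(q)>20: print("bar",len(q),q.min(0),q.max(0),cv2.minAreaRect((q[:,:2]*1000).astype(np.float32)))
Rd=frame([0,0,-1],-cx); step([.546,.159,.125],Rd)
E
```

```text
clock: 11.32
eef_pos: [0.5452, 0.159, 0.196]
tool_rot: [-0.656, 0.755, 0.0, -0.001]
ft_force: [-0.1, 0.3, -0.2]
grip_width: 0.0852
grasp_force: 0.0
bar 3330 [-0.00628644 -0.04391248  0.12817174] [0.00994983 0.05139493 0.13813623] ((1.8704729080200195, 3.7307701110839844), (95.29411315917969, 16.045291900634766), 89.81385040283203)
turn [ 0.002 -0.001  0.001] shift [ 0.0008 -0.001   0.09  ] rows 1.0 2.0 q [ 0.29  0.39  0.13  1.31 -0.   -1.15]
```

Run:
```python
from h import *
Rd=frame([0,0,-1],-cx); step([.5475,.161,.124],Rd)
```

```text
turn [ 0.002 -0.001  0.001] shift [-0.0014 -0.0022  0.091 ] rows 1.0 2.0 q [ 0.29  0.39  0.13  1.31 -0.   -1.15]
```

```bash
python3 -m jog '[[0,0,0,-0.0014,-0.0022,0.04,0.085],[0,0,0,-0.0014,-0.0022,0.075,0.085],[0,0,0,-0.0014,-0.0022,0.091,0.085],[0,0,0,-0.0014,-0.0022,0.091,0.085]]'; python3 -m jog '[[0,0,0,0,0,0,0.05],[0,0,0,0,0,0,0.025],[0,0,0,0,0,0,0],[0,0,0,0,0,0,0],[0,0,0,0,0,0,0],[0,0,0,0,0,0,0],[0,0,0,0,0,0,0],[0,0,0,0,0,0,0]]'
```

```text
clock: 11.88
eef_pos: [0.5474, 0.1615, 0.1046]
tool_rot: [-0.657, 0.754, 0.001, -0.001]
ft_force: [-0.1, -0.0, 0.2]
grip_width: 0.0854
grasp_force: 0.0
clock: 12.88
eef_pos: [0.5486, 0.1606, 0.1069]
tool_rot: [-0.656, 0.755, 0.0, 0.001]
ft_force: [-2.7, -0.7, 5.8]
grip_width: 0.0153
grasp_force: 60.6
```

```bash
python3 -m jog '[[0,0,0,0,0,-0.005,0],[0,0,0,0,0,-0.015,0],[0,0,0,0,0,-0.03,0],[0,0,0,0,0,-0.03,0],[0,0,0,0,0,-0.03,0]]'
python3 - <<'E'
from h import *
for n in("wrist","top","side"):
    im,d,W=cloud(n);D=W-np.array([.5475,.1605,0]);L=np.stack([D@cx,D@cy,W[...,2]],-1)
    m=(im.min(-1)>170)&(im.max(-1).astype(int)-im.min(-1)<30)&(abs(L[...,0])<.12)&(abs(L[...,1])<.07)&(L[...,2]<.06)
    q=L[m];A=np.c_[q[:,:2],np.ones(len(q))]
    if len(q)>50: print(n,len(q),"plate slope x,y,height",np.linalg.lstsq(A,q[:,2],rcond=None)[0].round(4))
    for x0 in(.085,-.085):
        k=L[(abs(L[...,0]-x0)<.022)&(abs(L[...,1])<.07)&(L[...,2]>.08)&(L[...,2]<.115)]
        if len(k)>20: print(x0,len(k),np.percentile(k[:,2],95).round(4))
E
```

```text
clock: 13.5
eef_pos: [0.5486, 0.1605, 0.1361]
tool_rot: [-0.656, 0.755, -0.0, 0.001]
ft_force: [0.0, -0.1, -8.0]
grip_width: 0.015
grasp_force: 58.8
wrist 13502 plate slope x,y,height [-0.0001  0.0006  0.0367]
0.085 10810 0.0988
-0.085 10879 0.0988
top 391 plate slope x,y,height [-0.0045  0.0281  0.037 ]
0.085 305 0.0998
side 685 plate slope x,y,height [-0.0001 -0.0009  0.0363]
0.085 255 0.0987
-0.085 314 0.099
```

Carrier is level, both rollers are at the same height, and the wrist carries 8 N. Lift on smoothly to about 0.16 m.

```bash
python3 -m jog '[[0,0,0,0,0,-0.01,0],[0,0,0,0,0,-0.03,0],[0,0,0,0,0,-0.055,0],[0,0,0,0,0,-0.08,0],[0,0,0,0,0,-0.105,0],[0,0,0,0,0,-0.12,0],[0,0,0,0,0,-0.13,0],[0,0,0,0,0,-0.13,0],[0,0,0,0,0,-0.13,0],[0,0,0,0,0,-0.13,0]]'; python3 -m jog '[[0,0,0,0,0,0,0],[0,0,0,0,0,0,0],[0,0,0,0,0,0,0],[0,0,0,0,0,0,0],[0,0,0,0,0,0,0],[0,0,0,0,0,0,0]]'
python3 - <<'E'
from h import *
for n in("wrist","side"):
    im,d,W=cloud(n);D=W-np.array([.5475,.1605,0]);L=np.stack([D@cx,D@cy,W[...,2]],-1)
    if n=="side":save("s9.png",im)
    m=(im.min(-1)>170)&(im.max(-1).astype(int)-im.min(-1)<30)&(abs(L[...,0])<.12)&(abs(L[...,1])<.07)&(L[...,2]<.18)&(L[...,2]>.1)
    q=L[m];A=np.c_[q[:,:2],np.ones(len(q))]
    if len(q)>50: print(n,len(q),np.linalg.lstsq(A,q[:,2],rcond=None)[0].round(4))
    for x0 in(.085,-.085):
        k=L[(abs(L[...,0]-x0)<.022)&(abs(L[...,1])<.07)&(L[...,2]>.2)&(L[...,2]<.24)]
        if len(k)>20: print(x0,len(k),np.percentile(k[:,2],95).round(4))
print(get_obs()["joint_vel"].round(3))
E
```

```text
clock: 14.9
eef_pos: [0.548, 0.1603, 0.2649]
tool_rot: [-0.656, 0.755, 0.001, -0.0]
ft_force: [0.6, -0.5, -8.2]
grip_width: 0.0155
grasp_force: 58.9
clock: 15.65
eef_pos: [0.5485, 0.1604, 0.2661]
tool_rot: [-0.656, 0.755, 0.0, 0.001]
ft_force: [-0.8, 0.4, -7.1]
grip_width: 0.0149
grasp_force: 58.9
wrist 12868 [-0.0005  0.0002  0.1666]
0.085 11458 0.2287
-0.085 11281 0.2288
side 590 [ 7.000e-04 -1.000e-04  1.669e-01]
0.085 348 0.2292
-0.085 407 0.2291
[-0.     0.001 -0.    -0.001  0.003 -0.001]
```

View pics/s9.png

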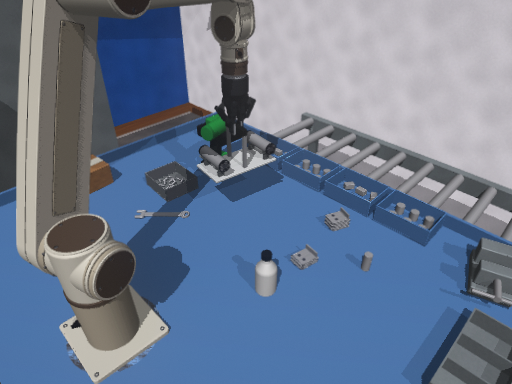

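The side view shows the carrier held level at about (237,165) with both rollers seated at (213,158) and (260,143). The underside is about 158 mm up and the bystanders have not moved.

```bash
python3 -c "
from workcell import workorder
print(workorder.job_done())"
```

```text
the job is handed in; nothing more can be done
None
```

The roller lies across both saddles of the near cradle, and the arm is holding the carrier by its handle with both rollers, level and still, about 16 cm above the bench; the job was handed in at about 16 s.

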